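# Trim the counter test meter onto its green calibration mark

### The arm

A 7-joint arm with a two-finger parallel gripper is mounted at the origin on a cart in front of the work surface, level with it; the furniture and walls round the work are solid. World frame = base frame: x ahead of the robot, y to its left, z up, the work surface at z = 0. Lengths are in mm, angles in rad, forces in N, time in s.
With the tool pointing down it reaches from about 400 to 850 mm from the base axis. Payload 6.9 kg.
Tool frame: the origin (TCP) lies at the very end of the fingers, on their centre line; the grasp point (between the pads) lies robot.pinch_z behind it (robot.pinch_z is the distance from the TCP to the grasp point, in mm); z points along the fingers, y is the line along which they close (so a half turn about z gives the same grasp; the last joint's range is limited). The gripper opens to 85 mm and grips with 20 to 120 N. Pads are 22 mm wide; open, the fingers measure 114 mm over their backs; the gripper's body (76 mm by 85 mm) begins 54 mm behind the grasp point. The pads swing forward as they close: fully open they stand 13 mm farther back than shut.
Start: joints at [1.31, 0.507, -0.238, 1.5, 0.126, 1.149, -0.155], TCP at [224.114, -583.425, 231.275] pointing down, gripper open.
Joint ranges: [-3.08, 3.08], [-0.24, 2.05], [-1.43, 1.35], [0, 2.5], [-1.52, 4.66], [0.17, 1.96], [-2.89, 2.89]. Speed limits (rad/s): [2.39, 2.39, 3.14, 3.14, 3.14, 3.14, 3.14].

### API

Orientations are given as a unit quaternion [w, x, y, z].
In Python, from bench import readout, viewer, robot gives the robot as it stands.
- The arm moves only by the tool move_arm, never from a script. Its argument "plan" is a list that holds one entry, the list of rows, each a list of 6 numbers: the shift along the tool's x, y, z each as a share of 15 cm, from -1 to 1, then the turn, a rotation vector about the tool's x, y, z each as a share of pi/2 rad, from -1 to 1. In form: [[[tx, ty, tz, ax, ay, az], ...]]. A call has 1 to 8 rows; each row shifts and turns the commanded pose from where the row before left it, along the tool's axes as they then stand; what a row does not reach is not made up. A row lasts 1/12 s, in which the tool goes at most 41.7 mm and 7.16 degrees, less where a joint would pass 70% of its speed; a pose out of reach is approached as far as the arm can. A call with a number of a shift or a turn outside -1 to 1 is refused whole. A call with a gripper value outside its range is refused whole. "jaw" is the opening, from 0 (shut) to 1 (fully open), set as the call begins (left out, the last holds). The fingers move at their own pace and stop on an object; "grip_force" is the grip in N (left out, the last holds). Time passes only in rows, so rows that do not move let the fingers close. It gives the time, the measured TCP pose, the force, the opening and the grip force at its end, in the units of the state.
- readout.get_obs(): the state, without advancing time (a new reading comes with each control period).
- viewer.read_camera(name): name is "scene" or "side" or "wrist"; returns a dict with "color" (480x640x3 uint8, red, green, blue), "intrinsics" (3x3 intrinsics, pixels), "R" (3x3) and "t" (3): a world point X has camera coordinates R X + t; the wrist camera has in their place "T_tool_cam" (4x4, takes a point from camera to tool coordinates, whose origin is the TCP and whose axes are the flange's). Camera axes: x right, y down, z forward; pixel columns grow to the right and rows downward; lengths in mm; the calibration is good to about 2 mm. A picture is of the moment at which its call begins: read the wrist's pose just before it. There is no depth.
- robot.job_done(): hands the job in; it is judged then, once.
The state is a dict: "clock": time; "joint_positions": joint angles; "dq": joint speeds; "tau": joint torques, N m; "tcp_pos": TCP position; "tcp_rot": TCP orientation; "contact_force": force on the tool from outside, world axes, zero at the start; "moment": the same for the moment, N m; "finger_gap": finger opening in mm; "finger_force": force on a finger pad.
Only numpy, scipy, OpenCV 4.12 (cv2) and the standard library are available. Lean on these libraries where they do the work, as an engineer would, in place of code of your own. Each camera call takes 0.05 s, during which the arm holds its last target. There are 200 camera calls.

### The job

The counter's test meter has drifted low: slide the dust shutter on its deck fully open, take the orange tuning tool from its stand, and turn the slotted trimmer screw with it, not with the fingers, until the needle points at the green mark. Then put the tool back upright in its stand and slide the shutter fully shut, leaving the needle on the mark and the other things on the counter undisturbed.

Things in the scene. Friction and masses are not known exactly. Their poses are not given: they have to be found in the camera images.
- meter: grey bench test meter, 192 x 212 mm on the counter, heavy and fixed. Origin under its centre, x towards its back, y to its left seen from the operator in front (the robot's side), z up. Behind, a sloping white dial under a solid clear window, top 122 mm high; in front a flat deck 46 mm high, x -95 to 0 mm, with two posts 18 mm tall near y = -90 mm and a flat rocker near y = +84 mm
- needle (a joint): black needle with a red tip, pivoted at the bottom of the dial; rad, 0 points straight up the dial, grows as the tip swings right (clockwise). The green mark on the scale reaches from 0.17 to 0.33, middle 0.25. The needle starts left of it, between -0.40 and -0.10, and follows the trimmer: needle = 0.5 x trimmer - 0.35
- trimmer (a joint): slotted trimmer screw in the round well of the deck; rad, grows clockwise seen from above, stops at -0.4 and 2.2; clockwise moves the needle right. Starts between -0.1 and 0.5. Friction (about 0.03 N m) holds it where it is left
- slot (a point): centre of the floor of the trimmer's slot, on its upright turning axis, 36 mm above the counter; the slot runs along this point's x axis, which turns with the screw. Brass head 24 mm across, its top 6 mm above this point; slot 4.5 mm wide, open at both ends, its bottom dark. The head sits in a 28 mm round well, its rim 10 mm above this point
- shutter (a joint): grey dust shutter over the well, 48 x 42 x 3 mm, between rails on the deck; m, 0 shut (well covered), 0.042 fully open (well clear), slides along the meter's +y (operator's left); about 1.2 N of friction, stays where it is left
- shutter_grip (a point): middle of the top of the shutter's dark thumb ridge, 63 mm above the counter; axes as the meter's. The ridge is 10 mm thick along y, 30 mm long along x and stands 14 mm above the shutter plate
- tuning_tool: orange plastic tool, 108 mm long, about 40 g, standing blade down in the stand. Origin at the middle of the blade's tip, z up, x along the blade's width. Blade 16 mm wide, 1.8 mm thick at the tip, 3.2 mm at 8 mm up; shaft 16 mm thick; collar 28 mm wide, 42 to 47 mm up; then a six-sided handle to 105 mm, 20 mm across flats, one pair of flats square to y, others at each 60 degrees
- tool_tip (a point): middle of the blade's tip (the tool's origin), axes as the tool's
- stand: dark square tool stand, 64 x 64 mm on a 72 mm rubber foot, 50 mm high, heavy and fixed. Origin under its centre; z up
- stand_bore (a point): centre of the mouth of the stand's round bore, in its top, 50 mm above the counter; 20 mm in diameter, 44 mm deep. The tool's collar rests on the stand's top, its blade tip then 42 mm below this point
- yellow_carton: yellow parts carton, 85 x 60 x 42 mm, loose; origin under its centre. To be left alone
- filter: white and orange oil filter, 69 mm in diameter, 94 mm tall, loose; origin under its centre. To be left alone
- tape_measure: yellow and black tape measure, 34 x 80 x 60 mm, loose; origin under its centre. To be left alone
- needle_tip (a point): tip of the needle, 66 mm from its pivot
Mind the look-alikes: they are no part of the job. Leave any pink look-alike of the tuning_tool alone.

How it is judged (in metres and radians):
On the way, in this order (a step that is already met when the one before it is completed fails the run):
1. the shutter is slid open (at least 38 mm) (value of joint shutter above 0.038 m), for 0.1 s.
2. the tool stands upright in the trimmer's slot: blade tip at least 1.5 mm below the head's top, within 5 mm of the screw's axis, blade in line with the slot (z of tool_tip in the frame of slot below 0.0045 m and horizontal distance between tool_tip and slot below 0.005 m and angle between the x axis of tuning_tool and the x axis of slot, either way round below 0.25 rad and angle between tuning_tool's own z axis and vertical below 0.15 rad), for 0.1 s.
3. the needle is brought onto the green mark with the tool in the slot (value of joint needle between 0.17 and 0.33 rad and distance between tool_tip and slot below 0.008 m), for 0.2 s.
4. the tool is back upright in its stand, let go (horizontal distance between tool_tip and stand_bore below 0.006 m and z of tool_tip in the frame of stand_bore below -0.038 m and angle between tuning_tool's own z axis and vertical below 0.15 rad and contact force between tuning_tool and the fingers below 0.1 N), for 0.2 s.
At the end, for the whole second after the job is handed in: The needle points within the green mark (0.17 to 0.33 rad), the shutter is shut to within 4 mm, and the tuning tool stands at rest, upright to 0.15 rad, in the stand's bore with its collar down to within 4 mm (value of joint needle between 0.17 and 0.33 rad and value of joint shutter below 0.004 m and horizontal distance between tool_tip and stand_bore below 0.006 m and z of tool_tip in the frame of stand_bore below -0.038 m and angle between tuning_tool's own z axis and vertical below 0.15 rad and linear speed of tuning_tool below 0.02 m/s); the robot touches nothing.
It fails at once if the fingers touch the trimmer screw (contact force between the fingers and trimmer above 0.5 N).
It fails at once if another loose thing on the counter is moved by more than 20 mm (distance of any of yellow_carton, filter, tape_measure from where it was at the start of the episode above 0.02 m).
It also fails if it takes over 72 s, if anything falls off the work surface, if the arm or the gripper's body presses on something with over 40 N, if the wrist force passes 120 N, or if a joint passes its speed limit or range.

## Working session

There is one attempt and no reset: what is moved stays moved. The work goes in short steps, Python scripts to look and compute and a tool call to move; the robot and the scene stay as the last step left them, time stands still between calls to the robot, and variables do not carry over. Pictures are saved under pics/ and viewed, at most 10 in all, crops included, and the job is handed in when it is done.

Besides the shell and the picture viewer there is one more tool, called after "Call:" as a command line: name --argument value ..., lists and objects as JSON in quotes. move_arm: Moves the arm, as the interface text tells. Its arguments: {"type":"object","properties":{"plan":{"type":"array"},"jaw":{"type":"number"},"grip_force":{"type":"number"}},"required":["plan"]}

```bash
ls; mkdir -p pics
python3 - <<'E'
from bench import readout, viewer, robot
import cv2,numpy as np
o=readout.get_obs()
for k,v in o.items(): print(k,np.round(v,4))
print(robot.pinch_z)
ims=[]
for n in ["scene","side","wrist"]:
    c=viewer.read_camera(n); cv2.imwrite(f"pics/{n}0.png",c["color"][:,:,::-1])
    print(n,{k:np.round(v,4).tolist() for k,v in c.items() if k!="color"})
E
```

```text
pics
clock 0.0
joint_positions [ 1.3095  0.5083 -0.2375  1.5012  0.1257  1.1489 -0.1548]
dq [-0.0006  0.0008 -0.0003  0.0002 -0.0001  0.0003  0.0001]
tau [-3.00000e-04 -6.20594e+01 -2.18660e+00 -2.49651e+01  1.27000e-02
  1.22000e-02  0.00000e+00]
tcp_pos [ 223.8672 -582.9752  230.4176]
tcp_rot [-9.000e-04  9.832e-01  1.824e-01 -2.000e-04]
contact_force [-0.1908  0.5046  0.4861]
moment [-0.0445  0.0365 -0.0265]
finger_force 0.0
finger_gap 85.3656
18.700000000000003
scene {'intrinsics': [[613.4876, 0.0, 306.7755], [0.0, 613.4876, 242.8132], [0.0, 0.0, 1.0]], 'R': [[0.4531, -0.8914, -0.0125], [-0.4264, -0.2044, -0.8811], [0.7829, 0.4045, -0.4727]], 't': [-208.6785, 317.0325, 961.3603]}
side {'intrinsics': [[439.2671, 0.0, 313.4029], [0.0, 439.2671, 235.5688], [0.0, 0.0, 1.0]], 'R': [[-0.8537, -0.5207, -0.0001], [-0.3156, 0.5175, -0.7953], [0.4142, -0.679, -0.6062]], 't': [448.2136, 225.0506, 1029.6909]}
wrist {'intrinsics': [[427.0426, 0.0, 320.1024], [0.0, 427.0426, 243.046], [0.0, 0.0, 1.0]], 'T_tool_cam': [[0.0017, -0.9536, -0.3011, 76.198], [1.0, 0.0017, 0.0004, 0.6317], [0.0002, -0.3011, 0.9536, -143.1312], [0.0, 0.0, 0.0, 1.0]]}
```

View pics/scene0.png

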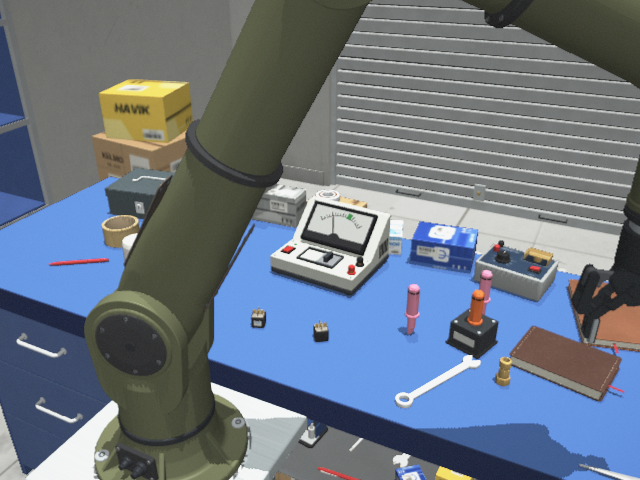

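View pics/side0.png

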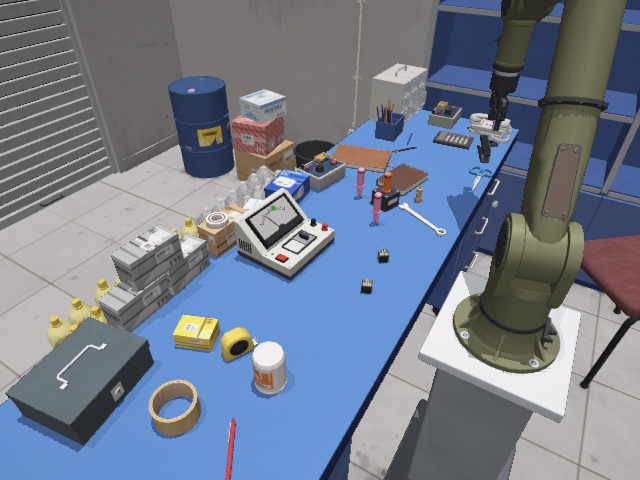

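In the scene view, the orange tool in the black stand is at (477,307). The pink look-alikes are at (412,305) and (486,283), and the meter deck is around (320,258). In the side view the orange tool is at (388,185), the pinks at (361,180) and (377,207), and the meter at (285,240). I choose the orange one.

```bash
cat > h.py <<'E'
from bench import readout, viewer, robot
import cv2, numpy as np
from scipy.spatial.transform import Rotation as Rn
def tcp():
    o=readout.get_obs(); q=o["tcp_rot"]; return Rn.from_quat([q[1],q[2],q[3],q[0]]),np.array(o["tcp_pos"])
def cam(name):
    r,p=tcp(); c=viewer.read_camera(name); K=np.array(c["intrinsics"])
    if name=="wrist":
        T=np.array(c["T_tool_cam"]); Rwc=r.as_matrix()@T[:3,:3]; C=r.as_matrix()@T[:3,3]+p
    else:
        R=np.array(c["R"]); Rwc=R.T; C=-R.T@np.array(c["t"])
    return c["color"],K,Rwc,C
def ray(cm,uv): 
    d=cm[2]@np.linalg.inv(cm[1])@np.array([uv[0],uv[1],1.]); return cm[3],d/np.linalg.norm(d)
def plane(cm,uv,z):
    C,d=ray(cm,uv); return C+d*(z-C[2])/d[2]
def tri(a,ua,b,ub):
    Ca,da=ray(a,ua);Cb,db=ray(b,ub)
    s=np.linalg.lstsq(np.c_[da,-db],Cb-Ca,rcond=None)[0]
    A=Ca+s[0]*da;B=Cb+s[1]*db
    return (A+B)/2,np.linalg.norm(A-B)
def proj(cm,X):
    x=cm[1]@(cm[2].T@(np.asarray(X,float)-cm[3])); return x[:2]/x[2]
def masks(cm,lo,hi,amin=20):
    m=cv2.inRange(cv2.cvtColor(cm[0],cv2.COLOR_RGB2HSV),lo,hi)
    n,l,s,c=cv2.connectedComponentsWithStats(m)
    return [(s[i].tolist(),c[i].round(1).tolist()) for i in range(1,n) if s[i][4]>=amin],l
def delta(Rt,pt):
    "move from measured pose to target, in tool units"
    r,p=tcp(); return r.inv().apply(pt-p)/150, (r.inv()*Rt).as_rotvec()/(np.pi/2)
E
python3 - <<'E'
from h import *
s=cam("scene");d=cam("side")
for n,c in (("scene",s),("side",d)): print(n,masks(c,(3,200,120),(14,255,255),15)[0])
print("stand",plane(s,(474,316),50))
print("meter deck",plane(s,(322,258),46), plane(d,(300,241),46))
# meter corners z=0-ish
for uv in [(272,273),(350,289),(388,246)]: print(uv,plane(s,uv,0))
E
```

```text
scene []
side []
stand [ 479.69621778 -349.36642809   50.        ]
meter deck [562.07500365  12.37557797  46.        ] [563.54280192   8.85188348  46.        ]
(272, 273) [521.62783702 121.23464433   0.        ]
(350, 289) [537.03471709 -68.19387164   0.        ]
(388, 246) [760.46156024 -74.34797398   0.        ]
```

```bash
cat >> h.py <<'E'
def down(yaw): return Rn.from_euler('z',yaw)*Rn.from_euler('x',np.pi)
E
python3 - <<'E'
from h import *
r,p=tcp(); print(r.as_matrix().round(3))
t,a=delta(down(0.08),np.array([480,-349,270.])); print(t.round(3),a.round(3), "rows",np.linalg.norm(t)*150/41.7,np.linalg.norm(a)*90/7.16)
E
```

```text
[[ 0.933  0.359 -0.   ]
 [ 0.359 -0.933  0.001]
 [-0.    -0.001 -1.   ]]
[ 2.153 -0.846 -0.26 ] [-0.001  0.     0.183] rows 8.37379631257283 2.2949747948537103
```

Call:
move_arm --plan '[[[0.23,-0.09,-0.03,0,0,0],[0.24,-0.094,-0.03,0,0,0],[0.24,-0.094,-0.03,0,0,0],[0.24,-0.094,-0.03,0,0,0],[0.24,-0.094,-0.03,0,0,0],[0.24,-0.094,-0.03,0,0,0],[0.24,-0.094,-0.03,0,0,0],[0.24,-0.094,-0.03,0,0,0]]]'

```text
clock: 0.92
tcp_pos: [452.4, -374.5, 267.6]
tcp_rot: [0.0, 0.983, 0.182, -0.0]
contact_force: [0.8, -0.9, 0.2]
finger_gap: 85.4
finger_force: 0.0
```

Call:
move_arm --plan '[[[0.24,-0.098,-0.02,0,0,0],[0,0,0,0,0,0.065],[0,0,0,0,0,0.065],[0,0,0,0,0,0.05],[0,0,0,0,0,0],[0,0,0,0,0,0]]]'

```text
clock: 1.42
tcp_pos: [479.6, -349.2, 270.2]
tcp_rot: [0.0, 0.999, 0.043, -0.0]
contact_force: [-0.0, -0.0, 0.7]
finger_gap: 85.1
finger_force: 0.0
```

Run:
```python
from h import *
r,p=tcp(); print(p,r.as_matrix().round(3)[:,0],readout.get_obs()["clock"])
w=cam("wrist"); s=cam("scene"); np.save("pics/w1.npy",w[0]); 
im=np.vstack([w[0], ])
crop=cv2.resize(s[0][190:310,240:400],(640,480),interpolation=cv2.INTER_CUBIC)
cv2.imwrite("pics/w1.png",w[0][:,:,::-1]);cv2.imwrite("pics/s1.png",crop[:,:,::-1])
import pickle;pickle.dump(w,open("w1.pkl","wb"))
```

```text
[ 479.64984702 -349.23080601  270.19736185] [ 0.996  0.087 -0.   ] 1.4167
```

View pics/w1.png

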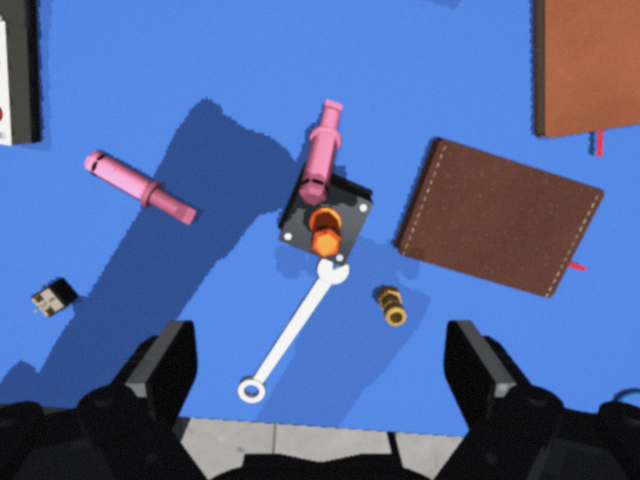

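The wrist view shows the orange head at (325,243) above the stand centred near (328,218). A pink tool lies at (332,105)-(314,190) right behind the stand, another at (95,158)-(188,213), and a wrench head sits at (333,270). I'll check whether the pinks stand or lie, then look at the meter crop.

Run:
```python
from h import *
import pickle; w=pickle.load(open("w1.pkl","rb")); s=cam("scene"); d=cam("side")
for uv in [(332,105),(314,190),(188,213),(95,158)]:
    X=plane(w,uv,10); print(uv,X.round(0),proj(s,X).round(0),proj(d,X).round(0), proj(s,plane(w,uv,100)).round(0))
g=cv2.cvtColor(w[0],cv2.COLOR_RGB2HSV)
for uv in [(325,243),(325,222),(325,214)]: print(uv,g[uv[1],uv[0]],w[0][uv[1],uv[0]])
print("head z113",plane(w,(325,243),115).round(1))
for uv in [(288,236),(363,207),(340,258)]: print("corner dots z50",plane(w,uv,50).round(1))
```

```text
(332, 105) [ 559. -354.   10.] [483. 312.] [359. 194.] [488. 275.]
(314, 190) [ 481. -344.   10.] [469. 332.] [379. 202.] [477. 289.]
(188, 213) [ 448. -224.   10.] [405. 325.] [372. 223.] [425. 284.]
(95, 158) [ 493. -138.   10.] [373. 303.] [346. 232.] [398. 268.]
(325, 243) [ 17 167 244] [244 176  84]
(325, 222) [  8 213  96] [96 37 16]
(325, 214) [  8 214  99] [99 39 16]
head z113 [ 462.3 -355.3  115. ]
corner dots z50 [ 445.5 -324.6   50. ]
corner dots z50 [ 477.5 -387.8   50. ]
corner dots z50 [ 429.  -372.7   50. ]
```

View pics/s1.png

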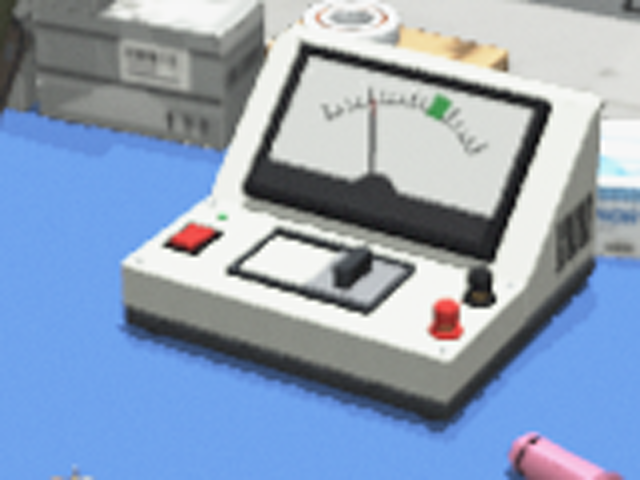

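The pinks have toppled since the start, on their own: the gripper never came below 230 mm. One now leans on the stand's back edge. The crop shows the dial with the needle at (373,140), green at (440,105), and the shutter ridge at (352,265). Next I look down on the meter.

Call:
move_arm --plan '[[[0.082,-0.24,0,0,0,0],[0.082,-0.24,0,0,0,0],[0.082,-0.24,0,0,0,0],[0.082,-0.24,0,0,0,0],[0.082,-0.24,0,0,0,0],[0.082,-0.24,0,0,0,0],[0.082,-0.24,0,0,0,0],[0.082,-0.24,0,0,0,0]]]'

```text
clock: 2.28
tcp_pos: [553.7, -52.6, 270.5]
tcp_rot: [0.0, 0.999, 0.042, 0.0]
contact_force: [1.2, -0.3, -0.5]
finger_gap: 85.7
finger_force: 0.0
```

Call:
move_arm --plan '[[[0.082,-0.24,0,0,0,0],[0.082,-0.24,0,0,0,0],[0,0,0,0,0,0],[0,0,0,0,0,0]]]'

```text
clock: 2.62
tcp_pos: [572.1, 22.7, 270.2]
tcp_rot: [-0.001, 0.999, 0.045, 0.0]
contact_force: [0.3, -1.1, 0.9]
finger_gap: 85.4
finger_force: 0.0
```

Run:
```python
from h import *
import pickle
r,p=tcp(); print(p,r.as_matrix().round(3)[:,0],readout.get_obs()["joint_positions"])
w=cam("wrist"); pickle.dump(w,open("w2.pkl","wb")); cv2.imwrite("pics/w2.png",w[0][:,:,::-1])
w1=pickle.load(open("w1.pkl","rb"))
ms,l=masks(w1,(3,120,60),(19,255,255),30); print(ms)
```

```text
[572.14395074  22.68025075 270.20338044] [0.996 0.09  0.   ] [ 0.13789472  0.4028385  -0.33084553  1.57707898  0.13665003  1.18448371
 -1.70056059]
[([537, 0, 103, 136, 12503], [590.6, 64.7]), ([309, 207, 33, 50, 1301], [325.1, 231.0]), ([379, 288, 26, 37, 543], [391.1, 304.6])]
```

View pics/w2.png

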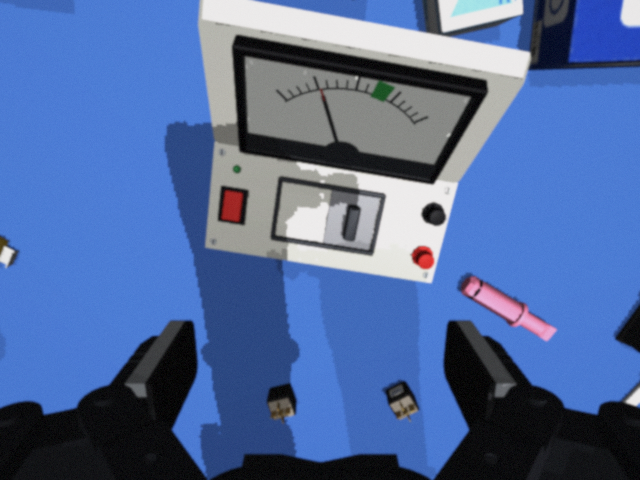

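The wrist view shows the meter deck with front corners (208,247) and (432,282), the thumb ridge at (351,222), the needle tip at (322,93) and the green mark at (383,91). The deck needs metric positions.

Run:
```python
from h import *
import pickle
w=pickle.load(open("w2.pkl","rb"))
P={n:plane(w,uv,46) for n,uv in dict(fl=(207,247),fr=(432,282),bl=(216,146),br=(457,182),f0=(280,178),f1=(385,195),f2=(373,254),f3=(273,239)).items()}
for n,v in P.items(): print(n,v.round(1))
y=P["fl"]-P["fr"]; print("width",np.linalg.norm(y),"yaw",np.arctan2(-y[0],y[1]))
y=P["f0"]-P["f1"]; print("frame",np.linalg.norm(y),"yaw",np.arctan2(-y[0],y[1]))
y=P["f3"]-P["f2"]; print("frame",np.linalg.norm(y),"yaw",np.arctan2(-y[0],y[1]))
g=cv2.cvtColor(w[0],cv2.COLOR_RGB2GRAY)[190:248,330:372]
m=(g<70).astype(np.uint8); n,l,s,c=cv2.connectedComponentsWithStats(m); i=1+s[1:,4].argmax(); print(s[i],c[i]+[330,190])
ct=cv2.findContours((l==i).astype(np.uint8),0,1)[0][0]; print(cv2.minAreaRect(ct))
cv2.imwrite("pics/r2.png",cv2.resize(w[0][165:265,265:395,::-1],None,fx=6,fy=6,interpolation=2))
```

```text
fl [519.6 120.   46. ]
fr [504.6 -88.5  46. ]
bl [610.  113.6  46. ]
br [598.7 -94.1  46. ]
f0 [588.1  58.2  46. ]
f1 [581.7 -33.8  46. ]
f2 [526.8 -30.4  46. ]
f3 [532.7  61.   46. ]
width 209.04840833060757 yaw -0.07195982355566288
frame 92.23401751975116 yaw -0.06928019497656149
frame 91.57658199179524 yaw -0.0641158645659459
[ 13  14  17  34 180] [348.51111111 217.44444444]
((17.28229522705078, 29.9136962890625), (11.646280288696289, 33.637393951416016), 25.70995330810547)
```

View pics/r2.png

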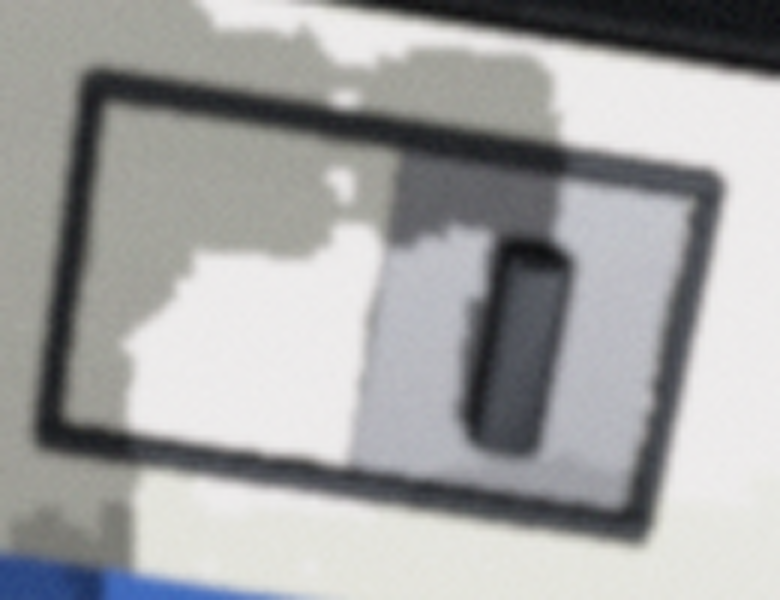

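Run:
```python
from h import *
import pickle
w=pickle.load(open("w2.pkl","rb"))
X=plane(w,(352.5,223.7),63); print("ridge",X.round(1))
O=np.array([605.5,9.6]); R=np.array([[.9977,.068],[-.068,.9977]])
print("meter coords",R.T@ (X[:2]-O), "frame c",R.T@(np.array([557.3,13.75])-O))
ends=[plane(w,(265+u/6,165+v/6),63) for u,v in ((543,262),(508,448))]; print(np.linalg.norm(ends[0]-ends[1]),ends)
r,p=tcp(); Rt=down(-.068)
for t in ((X[0],X[1],120),(X[0],X[1],54)):
    print((Rt.inv().apply(np.array(t)-p)/150).round(3), ((r.inv()*Rt).as_rotvec()/(np.pi/2)).round(4))
```

```text
ridge [557.8  -6.9  63. ]
meter coords [-46.46904985 -19.69912054] frame c [-48.37134    0.862855]
27.546066263584017 [array([570.98719083,  -7.90723109,  63.        ]), array([543.50089567,  -6.09357598,  63.        ])]
[-0.082  0.186  1.001] [0.0002 0.0002 0.0983]
[-0.082  0.186  1.441] [0.0002 0.0002 0.0983]
```

Call:
move_arm --plan '[[[0,0,0,0,0,0.05],[0,0,0,0,0,0.048],[-0.041,0.093,0.2,0,0,0],[-0.041,0.093,0.2,0,0,0],[0,0,0.2,0,0,0],[0,0,0.2,0,0,0],[0,0,0.2,0,0,0],[0,0,0,0,0,0]]]' --jaw 0.4

```text
clock: 3.33
tcp_pos: [554.2, -10.1, 115.4]
tcp_rot: [0.001, 0.999, -0.036, -0.004]
contact_force: [-1.3, -0.4, -0.5]
finger_gap: 34.3
finger_force: 0.0
```

Call:
move_arm --plan '[[[0,0,0.15,0,0,0],[0,0,0.15,0,0,0],[0,0,0.1,0,0,0],[0,0,0.04,0,0,0],[0,0,0,0,0,0]]]'

```text
clock: 3.75
tcp_pos: [557.6, -8.5, 54.3]
tcp_rot: [0.0, 0.999, -0.036, -0.001]
contact_force: [-0.5, 0.3, 0.8]
finger_gap: 34.0
finger_force: 0.0
```

Call:
move_arm --plan '[[[0,0,0,0,0,0],[0,0,0,0,0,0],[0,0,0,0,0,0],[0,0,0,0,0,0],[0,0,0,0,0,0]]]' --jaw 0 --grip_force 20

```text
clock: 4.17
tcp_pos: [558.9, -5.4, 56.0]
tcp_rot: [-0.001, 0.999, -0.034, 0.001]
contact_force: [-0.6, 5.0, 1.9]
finger_gap: 9.1
finger_force: 25.3
```

Call:
move_arm --plan '[[[0,-0.05,0,0,0,0],[0,-0.08,0,0,0,0],[0,-0.08,0,0,0,0],[0,-0.06,0,0,0,0],[0,-0.025,0,0,0,0],[0,0,0,0,0,0],[0,0,0,0,0,0]]]'

```text
clock: 4.75
tcp_pos: [562.1, 36.7, 55.9]
tcp_rot: [0.0, 0.999, -0.035, 0.001]
contact_force: [-0.8, -0.7, 7.3]
finger_gap: 8.8
finger_force: 25.7
```

Call:
move_arm --plan '[[[0,0,0,0,0,0],[0,0,0,0,0,0],[0,0,-0.03,0,0,0],[0,0,-0.2,0,0,0],[0,0.15,-0.24,0,0,0],[0,0.15,-0.24,0,0,0],[0,0,0,0,0,0],[0,0,0,0,0,0]]]' --jaw 0.5

```text
clock: 5.42
tcp_pos: [558.9, -8.8, 161.8]
tcp_rot: [0.0, 0.999, -0.037, 0.002]
contact_force: [0.5, 0.4, -0.6]
finger_gap: 42.4
finger_force: 0.0
```

Run:
```python
from h import *
import pickle
r,p=tcp(); print(p,r.as_matrix().round(3)[:,0])
w=cam("wrist"); pickle.dump(w,open("w3.pkl","wb")); cv2.imwrite("pics/w3.png",w[0][:,:,::-1])
X=proj(w,[557,-7,42]); print(X)
```

```text
[558.94092707  -8.8306434  161.76372637] [ 0.997 -0.073  0.005]
[315.82475592 237.30162594]
```

View pics/w3.png

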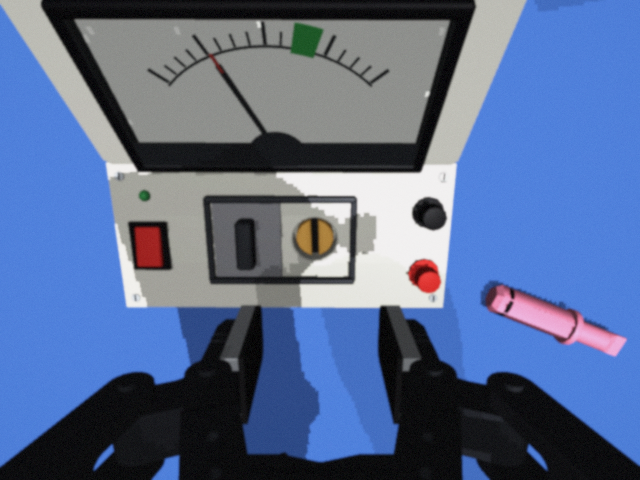

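The wrist view shows the shutter open at left, the brass screw at (315,237) with its slot running nearly along the meter's x, and the needle at about -0.36, at the -0.4 tick. Green sits at 0.25.

Run:
```python
from h import *
import pickle
w=pickle.load(open("w3.pkl","rb"))
hsv=cv2.cvtColor(w[0],cv2.COLOR_RGB2HSV); m=cv2.inRange(hsv,(12,110,110),(26,255,255)); m[:,:280]=0;m[:,350:]=0;m[:205]=0;m[270:]=0
pts=cv2.findNonZero(m); (c,rad)=cv2.minEnclosingCircle(pts); el=cv2.fitEllipse(cv2.convexHull(pts)); print("brass",c,rad,el)
C=plane(w,el[0],42); print("slot centre",C.round(1), "diam",2*rad*np.linalg.norm(plane(w,(c[0]+1,c[1]),42)-plane(w,c,42)))
hull=np.zeros_like(m); cv2.fillConvexPoly(hull,cv2.convexHull(pts),255)
g=cv2.cvtColor(w[0],cv2.COLOR_RGB2GRAY)
s=((hull>0)&(g<70)).astype(np.uint8); n,l,st,ce=cv2.connectedComponentsWithStats(s); i=1+st[1:,4].argmax(); print(st[i],ce[i])
ys,xs=np.nonzero(l==i)
P=np.array([plane(w,(x,y),36)[:2] for x,y in zip(xs,ys)]); 
rows=sorted(set(ys)); 
P-=P.mean(0); v=np.linalg.svd(P)[2][0]; v*=np.sign(v[0]); print("slot yaw",np.arctan2(v[1],v[0]), "centre",plane(w,ce[i],38).round(1))
# top-edges of slot on brass: mid of brass-left and brass-right per row
mid=[]
for y in range(int(c[1]-10),int(c[1]+11)):
    x=np.nonzero(m[y])[0]; d=np.diff(x); k=d.argmax(); mid.append(plane(w,((x[k]+x[k+1])/2,y),42)[:2])
mid=np.array(mid); q=mid-mid.mean(0); v=np.linalg.svd(q)[2][0]; v*=np.sign(v[0]); print("slot yaw top",np.arctan2(v[1],v[0]),mid.mean(0))
# handle hexagon in w1
w1=pickle.load(open("w1.pkl","rb")); cv2.imwrite("pics/hex.png",cv2.resize(w1[0][180:290,270:400,::-1],None,fx=6,fy=5.4,interpolation=2))
```

```text
brass (314.2356262207031, 236.84059143066406) 18.50737190246582 ((314.4176025390625, 236.9335479736328), (35.32213592529297, 36.827205657958984), 95.42268371582031)
slot centre [557.3  -6.1  42. ] diam 23.786395710023434
[311 221   8  33 217] [314.37788018 236.51612903]
slot yaw -0.03717888306256311 centre [556.4  -6.   38. ]
slot yaw top -0.07533324492089255 [557.91242289  -6.21485123]
```

View pics/hex.png

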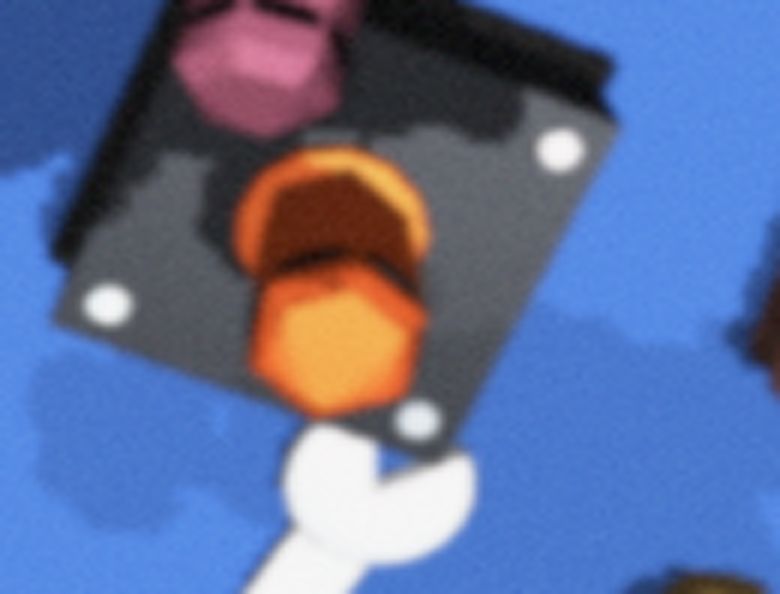

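The crop shows the hex head centred at about (333,340), with its left and right flats nearly parallel to the gripper's x. The pink's end at (260,60) rests on the stand top, clear of the handle. I go above the tool for a refined look.

Call:
move_arm --plan '[[[-0.048,0.235,-0.06,0,0,0],[-0.048,0.235,-0.06,0,0,0],[-0.048,0.235,-0.06,0,0,0],[-0.048,0.235,-0.06,0,0,0],[-0.048,0.235,-0.06,0,0,0],[-0.048,0.235,-0.06,0,0,0],[-0.048,0.235,-0.06,0,0,0],[-0.048,0.235,-0.04,0,0,0]]]' --jaw 0.7

```text
clock: 6.13
tcp_pos: [480.1, -284.7, 227.7]
tcp_rot: [-0.001, 0.999, -0.034, -0.001]
contact_force: [0.5, -0.9, 0.5]
finger_gap: 59.4
finger_force: 0.0
```

Call:
move_arm --plan '[[[-0.046,0.235,0,0,0,0],[-0.046,0.232,0,0,0,0],[0,0,0,0,0,0],[0,0,0,0,0,0],[0,0,0,0,0,0]]]'

```text
clock: 6.55
tcp_pos: [462.2, -351.7, 227.0]
tcp_rot: [-0.001, 0.999, -0.034, -0.001]
contact_force: [-0.0, 0.1, -0.2]
finger_gap: 59.8
finger_force: 0.0
```

Run:
```python
from h import *
import pickle
r,p=tcp(); print(p,r.as_matrix().round(3)[:,0])
w=cam("wrist"); pickle.dump(w,open("w4.pkl","wb"))
cv2.imwrite("pics/w4.png",w[0][100:420,120:520,::-1])
hsv=cv2.cvtColor(w[0],cv2.COLOR_RGB2HSV)
for lo in [(13,120,200),(3,120,60)]:
    ms,l=masks(w,lo,(19,255,255),60); print(ms)
ms,l=masks(w,(12,120,200),(20,255,255),60)
b=[i for i,s in enumerate(ms) if abs(s[1][0]-320)<40 and abs(s[1][1]-243)<80]; print([ms[i] for i in b])
u=min((ms[i] for i in b),key=lambda s:-s[0][4])[1]; print("head",plane(w,u,115.5).round(1))
# stand screws (white dots)
for s in masks(w,(0,0,200),(180,40,255),10)[0]:
    if s[0][4]<300: print("dot",s, plane(w,s[1],50).round(1))
```

```text
[ 462.23374596 -351.67930512  226.96585548] [ 0.998 -0.069 -0.002]
[]
[([543, 0, 97, 76, 5445], [595.6, 32.1]), ([306, 195, 38, 57, 1683], [325.1, 222.6]), ([400, 277, 33, 37, 621], [414.7, 293.0])]
[]Traceback (most recent call last):
  File "<stdin>", line 11, in <module>
ValueError: min() iterable argument is empty
```

View pics/w4.png

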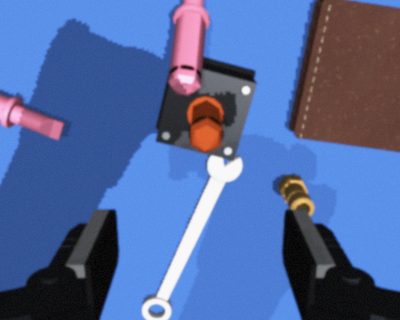

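Run:
```python
from h import *
import pickle
w=pickle.load(open("w4.pkl","rb"))
ms,l=masks(w,(3,120,60),(19,255,255),60)
m=l==l[233,327]
for y in range(196,252,3):
    x=np.nonzero(m[y])[0]; print(y,x.min(),x.max(),w[0][y,327], end=" | ")
m8=m.astype(np.uint8)
# bright head region
v=cv2.cvtColor(w[0],cv2.COLOR_RGB2HSV)[:,:,2]; hm=(m&(v>150)).astype(np.uint8)
n,ll,st,ce=cv2.connectedComponentsWithStats(hm); print(); print([(st[i].tolist(),ce[i].round(1).tolist()) for i in range(1,n) if st[i][4]>30])
for s in masks(w,(0,0,190),(180,60,255),6)[0]:
    if s[0][4]<200 and 270<s[1][0]<390 and 160<s[1][1]<270: print("dot",s, plane(w,s[1],50).round(1))
```

```text
196 319 329 [136  62  38] | 199 314 336 [211  97  49] | 202 310 339 [115  48  22] | 205 309 341 [102  39  16] | 208 307 342 [100  38  15] | 211 306 343 [103  43  19] | 214 306 343 [103  42  20] | 217 307 343 [102  44  21] | 220 307 342 [166  65  32] | 223 309 341 [175  70  35] | 226 310 341 [209  89  40] | 229 310 342 [222 101  50] | 232 310 342 [223 102  52] | 235 310 341 [220 101  49] | 238 310 341 [223 100  50] | 241 310 340 [221  98  48] | 244 311 340 [220  98  48] | 247 315 337 [218  96  47] | 250 320 331 [164  68  34] | 
[([307, 196, 36, 27, 277], [322.8, 205.5]), ([311, 220, 30, 32, 706], [325.4, 235.2])]
dot ([298, 174, 17, 10, 114], [305.8, 178.6]) [ 488.7 -343.2   50. ]
dot ([362, 186, 8, 9, 58], [365.5, 189.9]) [ 477.2 -387.6   50. ]
dot ([344, 248, 8, 7, 40], [347.6, 250.9]) [ 429.4 -371.8   50. ]
```

Call:
move_arm --plan '[[[0,0.027,0,0,0,0],[0,0,0.2,0,0,0],[0,0,0.2,0,0,0],[0,0,0.2,0,0,0],[0,0,0.2,0,0,0],[0,0,0.13,0,0,0],[0,0,0.063,0,0,0],[0,0,0,0,0,0]]]'

```text
clock: 7.27
tcp_pos: [461.2, -355.8, 77.5]
tcp_rot: [-0.001, 0.999, -0.034, -0.002]
contact_force: [-0.4, -0.3, 0.3]
finger_gap: 59.9
finger_force: 0.0
```

Call:
move_arm --plan '[[[0,0,0,0,0,0],[0,0,0,0,0,0],[0,0,0,0,0,0],[0,0,0,0,0,0],[0,0,0,0,0,0],[0,0,0,0,0,0]]]' --jaw 0 --grip_force 50

```text
clock: 7.77
tcp_pos: [462.6, -357.5, 80.9]
tcp_rot: [0.0, 0.999, -0.035, 0.001]
contact_force: [-0.1, 1.8, 6.9]
finger_gap: 19.2
finger_force: 49.4
```

Call:
move_arm --plan '[[[0,0,-0.06,0,0,0],[0,0,-0.1,0,0,0],[0,0,-0.15,0,0,0],[0,0,-0.2,0,0,0],[0,0,-0.2,0,0,0],[0,0,-0.1,0,0,0],[0,0,0,0,0,0],[0,0,0,0,0,0]]]'

```text
clock: 8.43
tcp_pos: [461.8, -357.8, 202.3]
tcp_rot: [0.001, 0.999, -0.035, 0.001]
contact_force: [-0.1, 0.3, -0.9]
finger_gap: 19.0
finger_force: 48.9
```

Run:
```python
from h import *
import pickle
r,p=tcp(); print(p,r.as_matrix().round(3)[:,0],r.as_matrix().round(3)[:,2])
S={n:cam(n) for n in ("scene","side","wrist")}; pickle.dump((S,p,r.as_matrix()),open("lift.pkl","wb"))
out=[]
for n,c in S.items():
    tip=p+r.apply([0,0,73.]); u=proj(c,tip); print(n,"tip pred",u.round(1),proj(c,p+r.apply([0,0,30.])).round(1))
    ms,l=masks(c,(2,110,50),(19,255,255),20)
    print([s for s in ms if np.hypot(*(np.array(s[1])-u))<80])
    x,y=u.astype(int); k=30 if n!="wrist" else 60; out.append(cv2.resize(c[0][max(0,y-k):y+k,x-k:x+k],(260,390 if 0 else 260),interpolation=2))
cv2.imwrite("pics/lift.png",np.hstack(out)[:,:,::-1])
```

```text
[ 461.84068362 -357.84494275  202.28951813] [ 0.998 -0.07   0.002] [ 0.002 -0.002 -1.   ]
scene tip pred [481.5 286.3] [484.4 266. ]
[([476, 232, 18, 56, 576], [484.4, 258.0])]
side tip pred [389.6 169.4] [391.  157.1]
[([332, 137, 65, 33, 1012], [364.8, 156.0]), ([415, 190, 7, 12, 44], [417.8, 195.9])]
wrist tip pred [319.7 257. ] [319.3 290.1]
[([287, 252, 67, 156, 7819], [319.8, 334.1])]
```

Run:
```python
from h import *
import pickle
S,p,R=pickle.load(open("lift.pkl","rb"))
for n,(y0,y1,xc,k) in dict(wrist=(248,292,320,60),scene=(266,292,482,20),side=(150,176,390,12)).items():
    c=S[n]; m=cv2.inRange(cv2.cvtColor(c[0],cv2.COLOR_RGB2HSV),(2,110,40),(19,255,255))
    print(n,[(y,*( (lambda x:(x.min()+xc-k,x.max()+xc-k) if len(x) else ())(np.nonzero(m[y,xc-k:xc+k])[0]))) for y in range(y0,y1,2)])
    for ph in (-.07,.977,-1.117):
        d=np.array([np.cos(ph),np.sin(ph),0])*8; t=p+R@[0,0,73]
        print(ph,proj(c,t+d).round(1),proj(c,t-d).round(1))
    print("collar near",proj(c,p+R@[14,0,26]).round(1),proj(c,p+R@[14,0,31]).round(1))
```

```text
wrist [(248,), (250,), (252, np.int64(307), np.int64(307)), (254, np.int64(306), np.int64(311)), (256, np.int64(305), np.int64(322)), (258, np.int64(305), np.int64(327)), (260, np.int64(305), np.int64(329)), (262, np.int64(306), np.int64(331)), (264, np.int64(305), np.int64(332)), (266, np.int64(305), np.int64(334)), (268, np.int64(305), np.int64(335)), (270, np.int64(302), np.int64(336)), (272, np.int64(300), np.int64(338)), (274, np.int64(298), np.int64(342)), (276, np.int64(296), np.int64(343)), (278, np.int64(294), np.int64(344)), (280, np.int64(293), np.int64(345)), (282, np.int64(292), np.int64(346)), (284, np.int64(291), np.int64(347)), (286, np.int64(291), np.int64(348)), (288, np.int64(290), np.int64(349)), (290, np.int64(290), np.int64(349))]
-0.07 [319.7 242.6] [319.6 271. ]
0.977 [306.5 249.8] [332.6 264.1]
-1.117 [332.8 249.9] [306.7 264. ]
collar near [319.3 263.2] [319.4 259.1]
scene [(266, np.int64(477), np.int64(491)), (268, np.int64(479), np.int64(490)), (270, np.int64(479), np.int64(487)), (272, np.int64(479), np.int64(487)), (274, np.int64(478), np.int64(486)), (2
[... 221 characters left out ...]
288,), (290,)]
-0.07 [482.8 284.3] [480.1 288.4]
0.977 [478.4 284.3] [484.6 288.4]
-1.117 [485.9 286.3] [477.  286.3]
collar near [486.9 260.6] [486.6 263. ]
side [(150, np.int64(378), np.int64(394)), (152, np.int64(378), np.int64(394)), (154, np.int64(378), np.int64(393)), (156, np.int64(378), np.int64(394)), (158, np.int64(378), np.int64(393)), (160, np.int64(378), np.int64(391)), (162, np.int64(378), np.int64(391)), (164, np.int64(378), np.int64(391)), (166, np.int64(378), np.int64(390)), (168, np.int64(388), np.int64(390)), (170,), (172,), (174,)]
-0.07 [387.3 168.7] [391.8 170.1]
0.977 [387.4 169.9] [391.7 168.9]
-1.117 [389.4 168.1] [389.7 170.6]
collar near [387.1 154.7] [387.  156.1]
```

View pics/lift.png

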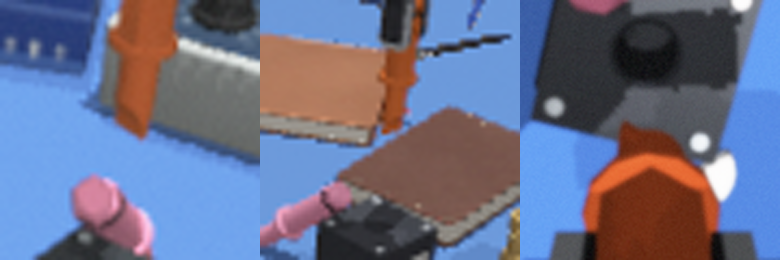

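The crop's wrist panel shows the blade edge falling from upper left (625,122) to the right, and the scene panel agrees. So the blade lies at gripper yaw + 60°, about 0.98 rad. The empty bore is visible with the pink resting on the stand's back left part. I now measure the brass head in the fixed views, for a relative check later.

Run:
```python
from h import *
import pickle
S,p,R=pickle.load(open("lift.pkl","rb"))
for n in ("scene","side"):
    c=S[n]; u=proj(c,[557.5,-6.1,42]); x,y=u.astype(int)
    m=cv2.inRange(cv2.cvtColor(c[0],cv2.COLOR_RGB2HSV),(10,70,60),(28,255,255)); m[:y-14]=0;m[y+14:]=0;m[:,:x-16]=0;m[:,x+16:]=0
    P=cv2.findNonZero(m)
    print(n,"pred",u.round(1),"found",None if P is None else (len(P),P[:,0].mean(0).round(1),cv2.boundingRect(P)))
# bore in wrist view (dark ellipse), stand reference
c=S["wrist"]; g=cv2.cvtColor(c[0],cv2.COLOR_RGB2GRAY); u=proj(c,[461.4,-355.8,50]); print("bore pred",u)
x,y=u.astype(int); sub=g[y-30:y+30,x-30:x+30]; 
for t in (22,30,38):
    n_,l,st,ce=cv2.connectedComponentsWithStats((cv2.GaussianBlur(sub,(3,3),0)<t).astype(np.uint8)); 
    for i in range(1,n_):
        if st[i][4]>100: print(t,st[i],ce[i]+[x-30,y-30],plane(c,ce[i]+[x-30,y-30],50).round(1))
o=readout.get_obs();print(np.round(o["joint_positions"],3))
r,p=tcp();Rt=down(-.07-1.047)
tgt=np.array([557.6,-6.1,140.])
print("rot",((r.inv()*Rt).as_rotvec()/(np.pi/2)).round(3),"shift pre-rot",(r.inv().apply(tgt-p)/150).round(3))
```

```text
scene pred [328.5 262.2] found (38, array([327.5, 261.2]), (323, 259, 11, 5))
side pred [304.7 240. ] found (31, array([303.6, 239. ]), (300, 237, 8, 5))
bore pred [316.86212984 220.61486356]
22 [ 18  24  27  18 281] [316.18149466 223.76512456] [ 459.1 -355.2   50. ]
30 [ 16  22  30  21 410] [316.32926829 223.44390244] [ 459.4 -355.3   50. ]
38 [ 15  16  33  28 568] [316.42429577 222.51760563] [ 460.  -355.4   50. ]
[ 0.761  0.47  -0.221  1.66   0.116  1.027 -1.138]
rot [-0.     0.001  0.667] shift pre-rot [ 0.48  -2.378  0.401]
```

Call:
move_arm --plan '[[[0.04,-0.2,0,0,0,0],[0.05,-0.245,0,0,0,0],[0.05,-0.245,0,0,0,0],[0.05,-0.245,0,0,0,0],[0.05,-0.245,0,0,0,0],[0.05,-0.245,0,0,0,0],[0.05,-0.245,0,0,0,0],[0.05,-0.245,0,0,0,0]]]'

```text
clock: 9.25
tcp_pos: [539.6, -73.2, 199.8]
tcp_rot: [-0.0, 0.999, -0.035, -0.001]
contact_force: [-0.5, -0.1, -0.8]
finger_gap: 19.2
finger_force: 49.0
```

Call:
move_arm --plan '[[[0.05,-0.245,0,0,0,0],[0.04,-0.218,0.1,0,0,0],[0,0,0.1,0,0,0.07],[0,0,0.1,0,0,0.075],[0,0,0.05,0,0,0.075],[0,0,0,0,0,0.075],[0,0,0,0,0,0.075],[0,0,0,0,0,0.075]]]'

```text
clock: 9.92
tcp_pos: [557.5, -6.6, 146.9]
tcp_rot: [0.001, 0.926, -0.378, -0.001]
contact_force: [0.4, 0.6, -1.9]
finger_gap: 19.5
finger_force: 49.0
```

Call:
move_arm --plan '[[[0,0,0,0,0,0.075],[0,0,0,0,0,0.075],[0,0,0,0,0,0.072],[0,0,0,0,0,0],[0,0,0,0,0,0],[0,0,0,0,0,0]]]'

```text
clock: 10.42
tcp_pos: [558.1, -6.5, 147.9]
tcp_rot: [0.0, 0.849, -0.529, -0.001]
contact_force: [-0.2, 0.5, -1.5]
finger_gap: 19.2
finger_force: 49.0
```

```bash
cat > hov.py <<'E'
from h import *
import pickle,sys
r,p=tcp(); X=r.as_matrix()[:,0]; print(p.round(1),"yaw",np.arctan2(X[1],X[0]).round(3),r.as_matrix()[:,2].round(3),np.round(readout.get_obs()["joint_positions"],2))
S={n:cam(n) for n in ("scene","side","wrist")}; pickle.dump((S,p,r.as_matrix()),open("hov.pkl","wb"))
tip=p+r.apply([0,0,72.])
for n in ("scene","side"):
    c=S[n]; u=proj(c,tip); x,y=u.astype(int); m=cv2.inRange(cv2.cvtColor(c[0],cv2.COLOR_RGB2HSV),(2,110,40),(14,255,255))
    print(n,"tip",u.round(1),"slotpred",proj(c,[557.5,-6.1,42]).round(1),[(yy,*( (lambda q:(int(q.min()+x-14),int(q.max()+x-14)) if len(q) else ())(np.nonzero(m[yy,x-14:x+14])[0]))) for yy in range(y-14,y+6)])
    for ph in (-.07,):
        d=np.array([np.cos(ph),np.sin(ph),0])*8; print(proj(c,tip+d).round(1),proj(c,tip-d).round(1))
E
python3 hov.py
```

```text
[558.1  -6.5 147.9] yaw -1.114 [-0.001 -0.    -1.   ] [-0.04  0.48  0.02  1.8  -0.01  0.86 -2.71]
scene tip [328.9 248.9] slotpred [328.5 262.2] [(234, 324, 332), (235, 325, 332), (236, 325, 332), (237, 325, 332), (238, 325, 332), (239, 325, 332), (240, 325, 332), (241, 325, 332), (242, 325, 332), (243, 325, 331), (244, 325, 331), (245, 326, 331), (246, 326, 331), (247, 327, 330), (248, 327, 329), (249, 327, 328), (250,), (251,), (252,), (253,)]
[330.6 247.4] [327.1 250.4]
side tip [304.5 230.2] slotpred [304.7 240. ] [(216, 298, 307), (217, 299, 307), (218, 299, 307), (219, 300, 306), (220, 301, 305), (221, 301, 305), (222, 300, 305), (223, 301, 305), (224, 301, 305), (225, 301, 305), (226, 301, 305), (227, 302, 305), (228, 302, 305), (229, 302, 305), (230, 304, 305), (231,), (232,), (233,), (234,), (235,)]
[302.2 229.3] [306.8 231.2]
```

J7 reaches its limit in this direction (-2.71), so I turn the tool half a turn the other way. The blade is symmetric, so the fit is the same.

Call:
move_arm --plan '[[[0,0,0,0,0,-0.078],[0,0,0,0,0,-0.078],[0,0,0,0,0,-0.078],[0,0,0,0,0,-0.078],[0,0,0,0,0,-0.078],[0,0,0,0,0,-0.078],[0,0,0,0,0,-0.078],[0,0,0,0,0,-0.078]]]'

```text
clock: 11.23
tcp_pos: [558.4, -6.8, 148.5]
tcp_rot: [-0.0, 0.998, -0.065, 0.0]
contact_force: [-1.0, -0.1, -1.1]
finger_gap: 19.0
finger_force: 49.0
```

Call:
move_arm --plan '[[[0,0,0,0,0,-0.078],[0,0,0,0,0,-0.078],[0,0,0,0,0,-0.078],[0,0,0,0,0,-0.078],[0,0,0,0,0,-0.078],[0,0,0,0,0,-0.078],[0,0,0,0,0,-0.078],[0,0,0,0,0,-0.078]]]'

```text
clock: 11.9
tcp_pos: [558.5, -6.9, 148.6]
tcp_rot: [0.0, 0.911, 0.412, 0.0]
contact_force: [0.0, 0.1, 0.2]
finger_gap: 19.2
finger_force: 49.0
```

Call:
move_arm --plan '[[[0,0,0,0,0,-0.078],[0,0,0,0,0,-0.078],[0,0,0,0,0,-0.078],[0,0,0,0,0,-0.078],[0,0,0,0,0,-0.078],[0,0,0,0,0,-0.078],[0,0,0,0,0,-0.078],[0,0,0,0,0,-0.078]]]'

```text
clock: 12.57
tcp_pos: [558.5, -7.1, 148.6]
tcp_rot: [0.0, 0.61, 0.792, 0.0]
contact_force: [0.4, -0.4, -0.7]
finger_gap: 19.4
finger_force: 49.0
```

Call:
move_arm --plan '[[[0,0,0,0,0,-0.078],[0,0,0,0,0,-0.05],[0,0,0,0,0,0],[0,0,0,0,0,0],[0,0,0,0,0,0]]]'

```text
clock: 12.98
tcp_pos: [558.4, -6.8, 148.5]
tcp_rot: [0.0, 0.531, 0.847, 0.0]
contact_force: [-0.4, -0.5, -1.0]
finger_gap: 19.1
finger_force: 49.0
```

```bash
python3 hov.py
python3 - <<'E'
from h import *
import pickle
S,p,R=pickle.load(open("hov.pkl","rb")); c=S["wrist"]
tip=p+R@[0,0,72]; 
for d in (-8,8): print(proj(c,tip+np.array([np.cos(-.07),np.sin(-.07),0])*d).round(1))
m=cv2.inRange(cv2.cvtColor(c[0],cv2.COLOR_RGB2HSV),(2,110,40),(14,255,255))
for y in range(238,276,2):
    q=np.nonzero(m[y,270:370])[0]; print(y,(q.min()+270,q.max()+270) if len(q) else "",end=" ")
m=cv2.inRange(cv2.cvtColor(c[0],cv2.COLOR_RGB2HSV),(15,110,90),(26,255,255)); P=cv2.findNonZero(m[150:300,260:380]); print(cv2.boundingRect(P) if P is not None else None, proj(c,[557.5,-6.1,42]))
E
```

```text
[558.4  -6.8 148.5] yaw 2.021 [ 0. -0. -1.] [ 0.51  0.6  -0.86  1.79  0.53  1.   -0.11]
scene tip [329.1 248.6] slotpred [328.5 262.2] [(234, 325, 333), (235, 326, 332), (236, 325, 332), (237, 325, 332), (238, 325, 332), (239, 325, 332), (240, 325, 332), (241, 325, 332), (242, 325, 332), (243, 325, 332), (244, 325, 331), (245, 326, 331), (246, 327, 331), (247, 327, 330), (248, 327, 329), (249, 327, 328), (250,), (251,), (252,), (253,)]
[330.8 247.1] [327.3 250.1]
side tip [304.4 230. ] slotpred [304.7 240. ] [(215, 299, 307), (216, 299, 308), (217, 299, 307), (218, 299, 307), (219, 300, 306), (220, 301, 305), (221, 301, 306), (222, 301, 306), (223, 302, 306), (224, 302, 306), (225, 302, 306), (226, 302, 306), (227, 302, 305), (228, 302, 305), (229, 303, 305), (230,), (231,), (232,), (233,), (234,)]
[302.1 229. ] [306.7 231. ]
[308.3 251.5]
[334.3 265.6]
238  240  242 (np.int64(335), np.int64(335)) 244  246  248  250  252 (np.int64(306), np.int64(306)) 254 (np.int64(306), np.int64(310)) 256 (np.int64(306), np.int64(321)) 258 (np.int64(306), np.int64(328)) 260 (np.int64(306), np.int64(329)) 262 (np.int64(305), np.int64(330)) 264 (np.int64(305), np.int64(331)) 266 (np.int64(305), np.int64(332)) 268 (np.int64(304), np.int64(333)) 270 (np.int64(300), np.int64(335)) 272 (np.int64(298), np.int64(338)) 274 (np.int64(297), np.int64(341)) (41, 68, 39, 39) [320.30965884 237.93693162]
```

Run:
```python
from h import *
import pickle
S,p,R=pickle.load(open("hov.pkl","rb")); c=S["wrist"]
T=np.array(viewer.read_camera("wrist")["T_tool_cam"])
def tool(uv,z):
    d=T[:3,:3]@np.linalg.inv(c[1])@[uv[0],uv[1],1]; return (T[:3,3]+d*(z-T[2,3])/d[2])[:2]
a=tool((306,252.3),72);b=tool((331.5,264.5),72)
print("tip ends",a,b,"mid",(a+b)/2,"len",np.linalg.norm(a-b),"ang",np.arctan2(*(b-a)[::-1]))
hsv=cv2.cvtColor(c[0],cv2.COLOR_RGB2HSV); m=cv2.inRange(hsv,(15,110,90),(26,255,255)); m[:205]=0;m[270:]=0;m[:,:285]=0;m[:,355:]=0
hull=cv2.convexHull(cv2.findNonZero(m)); 
for y in range(216,262,4): q=np.nonzero(m[y])[0]; print(y,(q.min(),q.max(),len(q)) if len(q) else "",end=" ")
# fit circle to far boundary in tool plane z=106.5, radius 12
H=np.array([tool(q[0],106.5) for q in hull]); 
from scipy.optimize import least_squares
top=np.array([h for h,q in zip(H,hull) if q[0][1]<250])
s=least_squares(lambda v:np.hypot(*(top-v).T)-12,top.mean(0),loss="soft_l1"); print("\nbrass tool xy",s.x,"res",np.abs(s.fun).mean(),len(top))
dx=s.x-(a+b)/2; print("move tool xy mm",dx,"world",(R@[dx[0],dx[1],0]).round(2))
for u in [(314.4,236.9)]: pass
```

```text
tip ends [ 3.39019859 -8.24584721] [-3.50252465  5.38537266] mid [-0.05616303 -1.43023728] len 15.2748089685773 ang 2.0389593750692843
216  220 (np.int64(310), np.int64(330), 21) 224 (np.int64(305), np.int64(335), 31) 228 (np.int64(310), np.int64(337), 28) 232 (np.int64(302), np.int64(338), 24) 236 (np.int64(301), np.int64(338), 24) 240 (np.int64(301), np.int64(339), 25) 244 (np.int64(302), np.int64(327), 26) 248 (np.int64(304), np.int64(334), 31) 252 (np.int64(307), np.int64(332), 26) 256 (np.int64(322), np.int64(326), 5) 260  
brass tool xy [ 1.79531211 -0.95412796] res 0.1776620048604953 15
move tool xy mm [1.85147515 0.47610931] world [-0.38  1.87 -0.  ]
```

Call:
move_arm --plan '[[[0.015,0.0043,0,0,0,0],[0,0,0.1,0,0,0],[0,0,0.08,0,0,0],[0,0,0.02,0,0,0],[0,0,0.01,0,0,0],[0,0,0.01,0,0,0],[0,0,0,0,0,0]]]'

```text
clock: 13.77
tcp_pos: [558.1, -4.1, 115.5]
tcp_rot: [-0.0, 0.53, 0.848, 0.0]
contact_force: [-0.8, 0.0, 0.1]
finger_gap: 19.3
finger_force: 49.0
```

Call:
move_arm --plan '[[[0,0,0.01,0,0,0],[0,0,0.01,0,0,0],[0,0,0.01,0,0,0],[0,0,0.006,0,0,0],[0,0,0,0,0,0],[0,0,0,0,0,0]]]'

```text
clock: 14.27
tcp_pos: [558.0, -4.3, 110.1]
tcp_rot: [-0.0, 0.53, 0.848, -0.0]
contact_force: [-0.2, -0.5, -0.4]
finger_gap: 19.1
finger_force: 49.0
```

Call:
move_arm --plan '[[[0,0,0.007,0,0,0],[0,0,0,0,0,0.02],[0,0,0,0,0,0.04],[0,0,0,0,0,0.06],[0,0,0,0,0,0.06],[0,0,0,0,0,0.06],[0,0,0,0,0,0.06],[0,0,0,0,0,0]]]'

```text
clock: 14.93
tcp_pos: [557.9, -4.5, 109.1]
tcp_rot: [0.0, 0.715, 0.699, -0.0]
contact_force: [-0.2, -0.4, -1.5]
finger_gap: 19.8
finger_force: 48.9
```

```bash
cat > needle.py <<'E'
from h import *
import pickle
c=cam("scene"); im=c[0][205:250,295:380]; hsv=cv2.cvtColor(im,cv2.COLOR_RGB2HSV)
g=cv2.inRange(hsv,(40,90,50),(85,255,255)); P=cv2.findNonZero(g); print("green",P[:,0].mean(0)+[295,205] if P is not None else None)
rd=cv2.inRange(hsv,(0,60,60),(10,255,255))|cv2.inRange(hsv,(165,60,60),(180,255,255)); P=cv2.findNonZero(rd); print("red",(P[:,0]+[295,205]).tolist() if P is not None else None)
gray=cv2.cvtColor(im,cv2.COLOR_RGB2GRAY).astype(int)
for y in range(212,238,3): print(y,gray[y-205,15:75].tolist())
E
python3 needle.py; python3 -c "
from h import *
r,p=tcp();X=r.as_matrix()[:,0];print(p.round(1),np.arctan2(X[1],X[0]),np.round(readout.get_obs()['joint_positions'],2),np.round(readout.get_obs()['moment'],2))"
```

```text
green [346.05555556 218.11111111]
red [[337, 215], [330, 220], [331, 220], [332, 220], [330, 221], [331, 221], [332, 221], [331, 222], [332, 222], [333, 222], [330, 223], [331, 223], [332, 223], [333, 223], [330, 224], [331, 224], [332, 224], [333, 224], [330, 225], [331, 225], [332, 225], [333, 225], [331, 226], [332, 226], [331, 228], [332, 228], [333, 228], [330, 229], [331, 229], [332, 229], [333, 229], [330, 230], [331, 230], [332, 230], [333, 230], [330, 231], [331, 231], [332, 231], [333, 231], [330, 232], [331, 232], [332, 232], [333, 232], [330, 233], [331, 233], [332, 233], [333, 233], [330, 234], [331, 234], [332, 234], [333, 234], [330, 235], [331, 235], [332, 235], [333, 235], [330, 236], [331, 236], [332, 236], [333, 236], [330, 237], [331, 237], [332, 237], [333, 237], [324, 238], [329, 238], [330, 238], [331, 238], [332, 238], [333, 238], [323, 239], [324, 239], [325, 239], [326, 239], [327, 239], [328, 239], [329, 239], [330, 239], [331, 239], [332, 239], [333, 239], [323, 240], [324, 240], [325, 240], [326, 240], [327, 240], [328, 240], [329, 240], [330, 240], [331,
[... 3249 characters left out ...]
7, 217, 216, 215, 216, 216, 216, 131, 45]
233 [58, 57, 58, 56, 59, 58, 53, 51, 68, 86, 72, 50, 42, 45, 44, 40, 40, 74, 119, 114, 91, 88, 84, 56, 45, 118, 180, 212, 217, 217, 217, 216, 217, 216, 216, 216, 217, 217, 216, 217, 216, 217, 217, 218, 216, 217, 217, 216, 217, 216, 216, 216, 217, 216, 216, 216, 195, 115, 45, 39]
236 [55, 57, 52, 53, 52, 51, 51, 48, 49, 49, 80, 90, 78, 59, 43, 36, 38, 86, 118, 115, 96, 93, 87, 62, 53, 52, 52, 50, 150, 206, 216, 216, 217, 216, 217, 216, 216, 215, 216, 217, 217, 217, 216, 216, 217, 217, 216, 216, 217, 217, 216, 218, 216, 215, 216, 196, 114, 45, 40, 27]
[557.9  -4.5 109.1] 1.5542569944176818 [ 0.4   0.6  -0.69  1.84  0.49  0.88 -0.54] [-0.24  0.02 -0.01]
```

Call:
move_arm --plan '[[[0,0,0,0,0,0.06],[0,0,0,0,0,0.07],[0,0,0,0,0,0.07],[0,0,0,0,0,0.07],[0,0,0,0,0,0.07],[0,0,0,0,0,0.07],[0,0,0,0,0,0.05],[0,0,0,0,0,0]]]'

```text
clock: 15.65
tcp_pos: [558.0, -4.5, 109.1]
tcp_rot: [0.0, 0.915, 0.403, -0.0]
contact_force: [0.6, -2.0, -0.6]
finger_gap: 19.3
finger_force: 49.0
```

```bash
cat > needle.py <<'E'
from h import *
import pickle
r,p=tcp();X=r.as_matrix()[:,0];print(p.round(1),np.arctan2(X[1],X[0]),np.round(readout.get_obs()['joint_positions'],2))
S=pickle.load(open("lift.pkl","rb"))[0]
for n,(x0,x1,y0,y1) in dict(scene=(318,385,200,242),side=(225,320,185,245)).items():
    for tag,im in (("before",S[n][0]),("now",cam(n)[0])):
        h=cv2.cvtColor(im[y0:y1,x0:x1],cv2.COLOR_RGB2HSV)
        g=cv2.findNonZero(cv2.inRange(h,(40,90,50),(85,255,255)))
        rd=cv2.findNonZero(cv2.inRange(h,(0,45,110),(8,255,255))|cv2.inRange(h,(170,45,110),(180,255,255)))
        print(n,tag,"green",None if g is None else (len(g),(g[:,0].mean(0)+[x0,y0]).round(1),cv2.boundingRect(g+np.array([x0,y0]))),"red",None if rd is None else [q for q in (rd[:,0]+[x0,y0]).tolist() if q[1]<(224 if n=="scene" else 300)][:14])
E
python3 needle.py
```

```text
[558.   -4.5 109.1] 0.829959672024018 [ 0.28  0.56 -0.49  1.84  0.35  0.82 -1.12]
scene before green (17, array([349.1, 216.6]), (347, 214, 5, 6)) red [[333, 215]]
scene now green (17, array([349.1, 216.6]), (347, 214, 5, 6)) red [[346, 216], [345, 218], [325, 220], [325, 222]]
side before green (11, array([272.5, 207.4]), (271, 206, 4, 4)) red [[265, 216], [266, 216], [267, 217]]
side now green (12, array([272.7, 207.3]), (271, 206, 4, 4)) red [[273, 211], [300, 222], [307, 224], [307, 226], [308, 228], [308, 229], [306, 234], [306, 235], [306, 236]]
```

```bash
cat > fit.py <<'E'
from h import *
import pickle,json
from scipy.optimize import least_squares
S=pickle.load(open("lift.pkl","rb"))[0]; w=pickle.load(open("w3.pkl","rb"))
h=cv2.cvtColor(w[0][:150,130:430],cv2.COLOR_RGB2HSV)
g=cv2.findNonZero(cv2.inRange(h,(40,90,40),(85,255,255)))[:,0]+[130,0]; rd=cv2.findNonZero(cv2.inRange(h,(0,80,80),(8,255,255))|cv2.inRange(h,(170,80,80),(180,255,255)))[:,0]+[130,0]
gr=g.mean(0); tipw=rd[rd[:,1].argmin()]; print("w3 green",gr,"red tip",tipw,rd[:,1].max())
O=np.array([605.5,9.6,0]); mx=np.array([.9977,-.068,0]); my=np.array([.068,.9977,0])
def pt(v,th,r): return O+mx*v[0]+my*v[1]+np.array([0,0,v[2]])+r*(np.sin(th)*-my+np.cos(th)*(np.cos(v[3])*mx+np.sin(v[3])*np.array([0,0,1.])))
def res(v):
    e=[]
    for c,k,gp,tp in ((S["scene"],1,(349.1,216.6),(333,215)),(S["side"],1,(272.6,207.4),(265.5,216)),(w,.3,gr,tipw)):
        e+=list(k*(proj(c,pt(v,.25,v[4]))-gp)); e+=list(k*(proj(c,pt(v,v[5],66))-tp))
    return e+[ (v[1])/5 ]
s=least_squares(res,[15,0,55,.8,68,-.36],loss="soft_l1"); v=s.x; print("fit",v.round(3),"res",np.round(res(v),1))
for th in np.arange(.05,.4,.05): print(th.round(2),[proj(S[n],pt(v,th,66)).round(1).tolist() for n in ("scene","side")])
E
python3 fit.py
```

```text
w3 green [305.20469361  39.41590613] red tip [209  54] 71
fit [ 4.047  1.044 71.189  0.631 70.093 -0.365] res [ 0.7 -0.3  0.3 -0.2  1.1  0.5  0.3  0.3 -0.4 -0.1 -0.1 -0.   0.2]
0.05 [[344.1, 215.7], [271.0, 210.7]]
0.1 [[345.3, 216.1], [271.8, 210.3]]
0.15 [[346.5, 216.5], [272.7, 209.9]]
0.2 [[347.7, 217.0], [273.5, 209.5]]
0.25 [[348.8, 217.6], [274.4, 209.2]]
0.3 [[349.8, 218.2], [275.3, 208.9]]
0.35 [[350.9, 218.9], [276.3, 208.7]]
```

Call:
move_arm --plan '[[[0,0,0,0,0,0.03],[0,0,0,0,0,0.045],[0,0,0,0,0,0.03],[0,0,0,0,0,0],[0,0,0,0,0,0],[0,0,0,0,0,0]]]'

```text
clock: 16.25
tcp_pos: [558.0, -4.4, 109.0]
tcp_rot: [-0.0, 0.945, 0.328, -0.0]
contact_force: [0.2, -1.2, 0.3]
finger_gap: 19.1
finger_force: 49.0
```

```bash
python3 needle.py
```

```text
[558.   -4.4 109. ] 0.6685031841881135 [ 0.25  0.56 -0.44  1.84  0.32  0.81 -1.25]
scene before green (17, array([349.1, 216.6]), (347, 214, 5, 6)) red [[333, 215]]
scene now green (19, array([349.1, 216.4]), (347, 214, 5, 6)) red [[346, 220], [324, 222]]
side before green (11, array([272.5, 207.4]), (271, 206, 4, 4)) red [[265, 216], [266, 216], [267, 217]]
side now green (11, array([272.5, 207.2]), (271, 206, 4, 4)) red [[275, 211], [308, 228], [308, 229], [306, 234], [306, 235], [306, 236]]
```

Call:
move_arm --plan '[[[0,0,0,0,0,-0.04],[0,0,-0.02,0,0,0],[0,0,-0.04,0,0,0],[0,0,-0.1,0,0,0],[0,0,-0.2,0,0,0],[0,0,-0.2,0,0,0],[0,0,-0.1,0,0,0],[0,0,0,0,0,0]]]'

```text
clock: 17.02
tcp_pos: [560.0, -3.4, 212.4]
tcp_rot: [0.001, 0.935, 0.356, 0.003]
contact_force: [0.4, 0.2, -0.7]
finger_gap: 19.4
finger_force: 49.0
```

```bash
python3 needle.py
cat >> fit.py <<'E'
w=cam("wrist"); print("wrist dial tip",[proj(w,pt(v,t,66)).round(0).tolist() for t in (-.3,.17,.25,.33)],"piv",proj(w,pt(v,0,0)))
r,p=tcp(); R_=r.as_matrix(); print("shift",(r.inv().apply(np.array([461.5,-356.3,205])-p)/150).round(3),"rot",((r.inv()*down(-.07)).as_rotvec()/(np.pi/2)).round(3))
E
python3 fit.py | tail -2
```

```text
[560.   -3.4 212.4] 0.7272422930797695 [ 0.3   0.45 -0.51  1.71  0.25  1.04 -1.13]
scene before green (17, array([349.1, 216.6]), (347, 214, 5, 6)) red [[333, 215]]
scene now green (15, array([349.3, 216.5]), (348, 214, 4, 6)) red [[322, 205], [324, 207], [324, 208], [324, 209], [324, 212], [324, 213], [324, 214], [324, 215], [324, 216], [324, 217], [324, 218], [324, 219], [324, 220], [346, 220]]
side before green (11, array([272.5, 207.4]), (271, 206, 4, 4)) red [[265, 216], [266, 216], [267, 217]]
side now green (11, array([272.5, 207.2]), (271, 206, 4, 4)) red [[301, 192], [306, 192], [306, 193], [306, 194], [306, 195], [307, 196], [307, 197], [297, 198], [307, 198], [305, 200], [305, 201], [305, 202], [305, 203], [305, 204]]
wrist dial tip [[407.0, 66.0], [447.0, 107.0], [451.0, 115.0], [455.0, 124.0]] piv [355.63430417 153.91311245]
shift [-2.039  1.327  0.018] rot [-0.     0.     0.508]
```

Run:
```python
from h import *
import io,contextlib
with contextlib.redirect_stdout(io.StringIO()): import fit
from fit import pt,v
w=cam("wrist"); x0,y0=340,60; h=cv2.cvtColor(w[0][60:180,340:500],cv2.COLOR_RGB2HSV)
rd=cv2.findNonZero(cv2.inRange(h,(0,60,60),(9,255,255))|cv2.inRange(h,(168,60,60),(180,255,255))); g=cv2.findNonZero(cv2.inRange(h,(40,90,40),(85,255,255)))
print("red",(rd[:,0]+[x0,y0]).tolist()[:40] if rd is not None else None)
G=g[:,0]+[x0,y0]; print("green",G.mean(0),"pred",proj(w,pt(v,.25,v[4])))
q=G.astype(np.float32); print(cv2.minAreaRect(q))
for t in (.17,.25,.33): print(t,proj(w,pt(v,t,66)),proj(w,pt(v,t,v[4])),proj(w,pt(v,t,50)))
gr=cv2.cvtColor(w[0],cv2.COLOR_RGB2GRAY)
# darkest angle at radii 35-55
for r_ in (30,40,50): 
    ts=np.arange(-.4,.6,.02); P=np.array([proj(w,pt(v,t,r_)) for t in ts]); val=cv2.remap(gr,P[:,0:1].astype(np.float32),P[:,1:2].astype(np.float32),1).ravel(); print(r_,ts[val.argmin()].round(2),val.min(),np.median(val))
```

```text
red [[451, 114], [452, 114], [446, 115], [447, 115], [448, 115], [449, 115], [450, 115], [451, 115], [443, 116], [444, 116], [445, 116], [446, 116], [447, 116], [448, 116], [449, 116], [441, 117], [442, 117], [443, 117], [444, 117], [445, 117], [446, 117], [447, 117], [448, 117], [442, 118], [443, 118], [444, 118], [445, 118]]
green [460.65217391 110.89473684] pred [460.34927566 110.58212493]
((459.96917724609375, 111.70643615722656), (20.038101196289062, 24.801681518554688), 68.74949645996094)
0.17 [448.74229703 105.08745889] [455.65272267 101.5280776 ] [423.28495529 118.19987635]
0.25 [453.17048035 113.48375108] [460.34927566 110.58212493] [426.64682153 124.20445541]
0.33 [456.79558673 122.02468504] [464.16921525 119.78272116] [429.4619331  130.33552742]
30 0.2 26 153.0
40 0.22 26 153.0
50 0.24 28 152.0
```

Needle reads about 0.24, on the mark. Now to the stand.

Call:
move_arm --plan '[[[-0.2,0.13,0,0,0,0],[-0.204,0.133,0,0,0,0],[-0.204,0.133,0,0,0,0],[-0.204,0.133,0,0,0,0],[-0.204,0.133,0,0,0,0],[-0.204,0.133,0,0,0,0],[-0.204,0.133,0,0,0,0],[-0.204,0.133,0,0,0,0]]]'

```text
clock: 17.93
tcp_pos: [480.4, -287.0, 206.9]
tcp_rot: [-0.001, 0.934, 0.356, -0.001]
contact_force: [0.5, -0.9, -0.6]
finger_gap: 19.2
finger_force: 49.0
```

Call:
move_arm --plan '[[[-0.204,0.133,0,0,0,0],[-0.204,0.132,0,0,0,0],[0,0,0,0,0,0.074],[0,0,0,0,0,0.074],[0,0,0,0,0,0.074],[0,0,0,0,0,0.074],[0,0,0,0,0,0.074],[0,0,0,0,0,0.074]]]'

```text
clock: 18.6
tcp_pos: [461.9, -355.6, 206.7]
tcp_rot: [-0.001, 1.0, 0.012, -0.001]
contact_force: [-1.1, -0.3, -1.1]
finger_gap: 19.4
finger_force: 49.1
```

Call:
move_arm --plan '[[[0,0,0,0,0,0.064],[0,0,0,0,0,0],[0,0,0,0,0,0],[0,0,0,0,0,0]]]'

```text
clock: 18.93
tcp_pos: [462.3, -355.7, 207.4]
tcp_rot: [-0.0, 0.999, -0.033, -0.001]
contact_force: [-0.8, 0.2, -1.0]
finger_gap: 19.1
finger_force: 49.1
```

```bash
cat > bore.py <<'E'
from h import *
T=np.array(viewer.read_camera("wrist")["T_tool_cam"])
r,p=tcp(); X=r.as_matrix()[:,0]; print(p.round(1),np.arctan2(X[1],X[0]).round(3),readout.get_obs()["clock"])
c=cam("wrist"); im=c[0]
def tool(uv,z):
    d=T[:3,:3]@np.linalg.inv(c[1])@[uv[0],uv[1],1]; return (T[:3,3]+d*(z-T[2,3])/d[2])[:2]
zb=p[2]-50
for s in masks(c,(0,0,190),(180,60,255),6)[0]:
    if s[0][4]<200 and 200<s[1][0]<440 and 120<s[1][1]<330: print("dot",s,tool(s[1],zb).round(1))
u=proj(c,[461,-355.8,50]); x,y=u.astype(int); print("bore pred px",u.round(1))
g=cv2.GaussianBlur(cv2.cvtColor(im,cv2.COLOR_RGB2GRAY),(3,3),0)[y-32:y+32,x-32:x+32]
for t in (22,30,38):
    n,l,st,ce=cv2.connectedComponentsWithStats((g<t).astype(np.uint8))
    for i in range(1,n):
        if st[i][4]>120: print(t,st[i]+[x-32,y-32,0,0,0],"centre",tool(ce[i]+[x-32,y-32],zb).round(2))
m=cv2.inRange(cv2.cvtColor(im,cv2.COLOR_RGB2HSV),(2,110,40),(14,255,255))
for yy in range(246,280,2):
    q=np.nonzero(m[yy,270:370])[0]; print(yy,(int(q.min()+270),int(q.max()+270)) if len(q) else "",end=" ")
cv2.imwrite("pics/bore.png",im[:,:,::-1])
E
python3 bore.py
```

```text
[ 462.3 -355.8  207.6] -0.067 18.9833
dot ([292, 180, 16, 10, 83], [300.4, 183.3]) [ 25.9 -13. ]
dot ([358, 192, 9, 9, 68], [362.0, 195.9]) [16.9 30.9]
dot ([277, 242, 3, 4, 8], [277.6, 243.2]) [-18.6 -30.4]
dot ([339, 256, 9, 8, 53], [342.9, 259.8]) [-31.5  18.1]
dot ([335, 267, 4, 4, 11], [336.9, 268.2]) [-38.2  13.7]
bore pred px [319.  220.4]
22 [306 213  26  18 277] centre [-2.98 -0.2 ]
30 [304 212  30  20 389] centre [-2.71  0.01]
38 [303 205  32  28 536] centre [-1.86 -0.22]
246  248  250  252  254 (306, 311) 256 (305, 323) 258 (305, 327) 260 (306, 329) 262 (306, 331) 264 (305, 332) 266 (305, 333) 268 (305, 333) 270 (302, 335) 272 (300, 338) 274 (298, 341) 276 (296, 343) 278 (294, 344)
```

Call:
move_arm --plan '[[[-0.003,0.0113,0,0,0,0],[0,0,0.15,0,0,0],[0,0,0.2,0,0,0],[0,0,0.15,0,0,0],[0,0,0.02,0,0,0],[0,0,0.02,0,0,0],[0,0,0.02,0,0,0],[0,0,0,0,0,0]]]'

```text
clock: 19.7
tcp_pos: [462.4, -358.1, 124.9]
tcp_rot: [0.0, 0.999, -0.035, 0.001]
contact_force: [0.3, -1.0, -0.3]
finger_gap: 19.2
finger_force: 49.1
```

Call:
move_arm --plan '[[[0,0,0.02,0,0,0],[0,0,0.02,0,0,0],[0,0,0.02,0,0,0],[0,0,0,0,0,0]]]'

```text
clock: 20.03
tcp_pos: [461.7, -357.5, 114.8]
tcp_rot: [-0.0, 0.999, -0.035, -0.0]
contact_force: [-0.1, 0.4, -1.3]
finger_gap: 18.8
finger_force: 49.1
```

Call:
move_arm --plan '[[[0,0,0.04,0,0,0],[0,0,0.05,0,0,0],[0,0,0.05,0,0,0],[0,0,0.04,0,0,0],[0,0,0.02,0,0,0],[0,0,0.015,0,0,0],[0,0,0.007,0,0,0],[0,0,0,0,0,0]]]'

```text
clock: 20.7
tcp_pos: [461.8, -357.3, 81.4]
tcp_rot: [-0.0, 0.999, -0.035, -0.0]
contact_force: [0.7, 2.0, -1.4]
finger_gap: 19.4
finger_force: 49.0
```

Release gently by opening to 60 mm.

Call:
move_arm --plan '[[[0,0,0,0,0,0],[0,0,0,0,0,0],[0,0,0,0,0,0],[0,0,0,0,0,0],[0,0,0,0,0,0],[0,0,-0.05,0,0,0],[0,0,-0.1,0,0,0],[0,0,-0.2,0,0,0]]]' --jaw 0.7

```text
clock: 21.37
tcp_pos: [460.2, -356.6, 132.6]
tcp_rot: [-0.002, 0.999, -0.035, -0.002]
contact_force: [1.1, -0.3, 0.1]
finger_gap: 60.0
finger_force: 0.0
```

Call:
move_arm --plan '[[[0,0,-0.24,0,0,0],[0,0,-0.24,0,0,0],[0,0,-0.15,0,0,0],[0,0,0,0,0,0],[0,0,0,0,0,0]]]'

```text
clock: 21.78
tcp_pos: [462.4, -358.0, 230.7]
tcp_rot: [0.001, 0.999, -0.035, 0.001]
contact_force: [-0.8, 0.5, -0.6]
finger_gap: 59.8
finger_force: 0.0
```

```bash
python3 - <<'E'
from h import *
import pickle
c=cam("wrist"); r,p=tcp(); print(p)
ms,l=masks(c,(3,120,60),(19,255,255),60); print([s for s in ms if abs(s[1][0]-325)<60])
w4=pickle.load(open("w4.pkl","rb"))
b=[s for s in ms if abs(s[1][0]-325)<40][0][0]
print("head now z113",plane(c,(b[0]+b[2]/2,b[1]+b[3]-1),113).round(1),"then",plane(w4,(306+19,195+56),113).round(1))
print("collar top now z55",plane(c,(b[0]+b[2]/2,b[1]),55).round(1),"then",plane(w4,(325,195),55).round(1))
s=cam("scene"); ms,_=masks(s,(2,110,50),(14,255,255),20); print([q for q in ms if 440<q[1][0]<510 and 260<q[1][1]<350])
E
python3 needle.py | grep -E "scene|side"
python3 - <<'E'
from h import *
r,p=tcp();print("to ridge",(r.inv().apply(np.array([562.,36.7,120])-p)/150).round(3))
E
```

```text
[ 461.63523655 -357.5915768   229.09676443]
[([299, 197, 38, 56, 1626], [317.6, 223.8])]
head now z113 [ 450.9 -357.1  113. ] then [ 451.8 -354.8  113. ]
collar top now z55 [ 475.3 -358.6   55. ] then [ 476.3 -356.8   55. ]
[([468, 291, 17, 35, 424], [476.7, 309.1])]
scene before green (17, array([349.1, 216.6]), (347, 214, 5, 6)) red [[333, 215]]
scene now green (15, array([349.3, 216.5]), (348, 214, 4, 6)) red [[346, 220]]
side before green (11, array([272.5, 207.4]), (271, 206, 4, 4)) red [[265, 216], [266, 216], [267, 217]]
side now green (10, array([272.4, 207.2]), (271, 206, 4, 4)) red None
to ridge [ 0.489 -2.666  0.719]
```

Call:
move_arm --plan '[[[0.04,-0.22,0,0,0,0],[0.045,-0.245,0,0,0,0],[0.045,-0.245,0,0,0,0],[0.045,-0.245,0,0,0,0],[0.045,-0.245,0,0,0,0],[0.045,-0.245,0,0,0,0],[0.045,-0.245,0,0,0,0],[0.045,-0.245,0,0,0,0]]]' --jaw 0.4

```text
clock: 22.65
tcp_pos: [534.9, -70.1, 227.7]
tcp_rot: [-0.0, 0.999, -0.035, -0.001]
contact_force: [0.1, 0.0, 0.1]
finger_gap: 34.5
finger_force: 0.0
```

Call:
move_arm --plan '[[[0.045,-0.245,0,0,0,0],[0.045,-0.245,0,0,0,0],[0.044,-0.241,0,0,0,0],[0,0,0.2,0,0,0],[0,0,0.2,0,0,0],[0,0,0.2,0,0,0],[0,0,0.15,0,0,0],[0,0,0,0,0,0]]]'

```text
clock: 23.32
tcp_pos: [559.4, 35.8, 110.9]
tcp_rot: [0.001, 0.999, -0.035, -0.005]
contact_force: [-0.4, -1.0, 0.4]
finger_gap: 34.1
finger_force: 0.0
```

Run:
```python
from h import *
c=cam("wrist"); r,p=tcp(); print(p); u=proj(c,[562,36.7,63]); print(u)
x,y=u.astype(int); g=cv2.cvtColor(c[0],cv2.COLOR_RGB2GRAY)[y-30:y+30,x-30:x+30]
n,l,st,ce=cv2.connectedComponentsWithStats((g<75).astype(np.uint8))
for i in range(1,n):
    if st[i][4]>60: print(st[i],ce[i]+[x-30,y-30],plane(c,ce[i]+[x-30,y-30],62).round(1))
print((r.inv().apply(np.array([561.,36.7,56])-p)/150).round(3))
```

```text
[560.77013499  35.9783117  113.47062931]
[315.46861663 269.34840629]
[  19    0   28   60 1425] [317.84561404 268.78596491] [561.8  35.6  62. ]
[ 0.004 -0.005  0.383]
```

Call:
move_arm --plan '[[[0,0,0.15,0,0,0],[0,0,0.13,0,0,0],[0,0,0.08,0,0,0],[0,0,0.03,0,0,0],[0,0,0,0,0,0]]]'

```text
clock: 23.78
tcp_pos: [563.1, 36.2, 57.9]
tcp_rot: [-0.0, 0.999, -0.035, -0.0]
contact_force: [-0.9, 0.6, -0.3]
finger_gap: 34.2
finger_force: 0.0
```

Call:
move_arm --plan '[[[0,0,0,0,0,0],[0,0,0,0,0,0],[0,0,0,0,0,0],[0,0,0,0,0,0],[0,0,0,0,0,0]]]' --jaw 0 --grip_force 20

```text
clock: 24.2
tcp_pos: [563.9, 36.2, 59.2]
tcp_rot: [-0.0, 0.999, -0.035, 0.001]
contact_force: [-0.3, -0.8, 6.4]
finger_gap: 9.3
finger_force: 23.3
```

Call:
move_arm --plan '[[[0,0.04,0,0,0,0],[0,0.06,0,0,0,0],[0,0.08,0,0,0,0],[0,0.06,0,0,0,0],[0,0.035,0,0,0,0],[0,0.01,0,0,0,0],[0,0,0,0,0,0],[0,0,0,0,0,0]]]'

```text
clock: 24.87
tcp_pos: [560.8, -5.4, 59.2]
tcp_rot: [-0.001, 0.999, -0.035, 0.001]
contact_force: [-1.1, 2.8, 6.7]
finger_gap: 9.6
finger_force: 23.3
```

Call:
move_arm --plan '[[[0,0.01,0,0,0,0],[0,0,0,0,0,0]]]'

```text
clock: 25.03
tcp_pos: [560.8, -5.5, 59.2]
tcp_rot: [-0.001, 0.999, -0.034, 0.001]
contact_force: [-1.0, 6.1, 6.5]
finger_gap: 8.8
finger_force: 23.2
```

Call:
move_arm --plan '[[[0,0,0,0,0,0],[0,0,0,0,0,0],[0,0,0,0,0,0],[0,0,-0.04,0,0,0],[0,0,-0.2,0,0,0],[0,0,-0.24,0,0,0],[0,0,-0.24,0,0,0],[0,0,-0.24,0,0,0]]]' --jaw 0.4

```text
clock: 25.7
tcp_pos: [559.3, -8.2, 203.6]
tcp_rot: [-0.0, 0.999, -0.035, -0.0]
contact_force: [0.9, 0.2, -0.5]
finger_gap: 33.9
finger_force: 0.0
```

Call:
move_arm --plan '[[[0,0,-0.24,0,0,0],[0,0,-0.24,0,0,0],[0,0,0,0,0,0],[0,0,0,0,0,0]]]'

```text
clock: 26.03
tcp_pos: [560.8, -8.1, 276.4]
tcp_rot: [0.0, 0.999, -0.035, 0.002]
contact_force: [-0.4, -0.2, -0.8]
finger_gap: 34.0
finger_force: 0.0
```

Run:
```python
from h import *
import io,contextlib
with contextlib.redirect_stdout(io.StringIO()): import fit
from fit import pt,v
c=cam("wrist"); r,p=tcp(); print(p); u=proj(c,[558,-6,63]); x,y=u.astype(int); gr=cv2.cvtColor(c[0],cv2.COLOR_RGB2GRAY); g=gr[y-25:y+25,x-16:x+16]
n,l,st,ce=cv2.connectedComponentsWithStats((g<75).astype(np.uint8))
for i in range(1,n):
    if st[i][4]>60: print(st[i],"ridge",plane(c,ce[i]+[x-16,y-25],63).round(1))
h=cv2.cvtColor(c[0],cv2.COLOR_RGB2HSV); q=proj(c,[557.5,-5,46]).astype(int); print("brass px",cv2.countNonZero(cv2.inRange(h[q[1]-30:q[1]+30,q[0]-30:q[0]+30],(15,110,90),(26,255,255))))
ts=np.arange(-.4,.6,.01)
for r_ in (30,40,50,60):
    P=np.array([proj(c,pt(v,t,r_)) for t in ts]).astype(np.float32); val=cv2.remap(gr,P[:,0:1],P[:,1:2],1).ravel(); print("needle",r_,ts[val.argmin()].round(2),val.min(),np.median(val))
s=cam("scene"); ms,_=masks(s,(2,110,50),(14,255,255),20); print([q for q in ms if 440<q[1][0]<510 and 260<q[1][1]<350])
```

```text
[559.2959722   -8.32252886 273.33087155]
[ 10   7  15  35 391] ridge [561.   -6.7  63. ]
brass px 0
needle 30 0.23 36 138.0
needle 40 0.24 35 138.0
needle 50 0.25 35 138.0
needle 60 0.25 55 138.0
[([468, 291, 17, 35, 423], [476.8, 309.2])]
```

```bash
python3 -c "
from bench import robot; print(robot.job_done())"
```

```text
the job is handed in; nothing more can be done
None
```

I handed the job in after about 26 s: the needle reads about 0.24 (inside the green mark), the tool is back upright in its stand, and the shutter is pushed shut to its stop. I didn't touch the other counter items, but both pink look-alikes toppled by themselves in the first seconds, and no verdict came back.

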